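# Feed the waiting brass beads into the tray

## Robot

A 6-joint arm with a two-finger parallel gripper is mounted at the origin on the work surface. World frame = base frame: x ahead of the robot, y to its left, z up, the work surface at z = 0. Lengths are in m, angles in rad, forces in N, time in s.
With the tool pointing down it reaches from about 0.375 to 0.975 m from the base axis. Payload 3.8 kg.
Tool frame: the origin (TCP) lies where the fingers leave the gripper's body, on its centre line; the fingertips stand 73 mm ahead of it and the grasp point (between the pads) lies 54 mm ahead of it (nose_length is the distance from the TCP to the fingertips, in m); z points along the fingers, y is the line along which they close (so a half turn about z gives the same grasp; the last joint's range is limited). The gripper opens to 85 mm and grips with 20 to 120 N. Pads are 22 mm wide; open, the fingers measure 114 mm over their backs; the gripper's body (76 mm by 85 mm) begins 54 mm behind the grasp point. The pads swing forward as they close: fully open they stand 13 mm farther back than shut.
Start: joints at [1.289, 0.264, 1.604, -0, 1.274, -0.037], TCP at [0.164, 0.655, 0.304] pointing down, gripper open.
Joint ranges: [-2.63, 2.63], [-0.94, 2.18], [0.31, 2.57], [-1.31, 4.45], [0, 2.66], [-2.55, 2.55]. Speed limits (rad/s): [2.57, 2.57, 3.14, 3.14, 3.14, 3.14].

## Interface

Orientations are given as a rotation vector (axis times angle).
In Python, from workcell import read_state, read_camera, calibration, finish_job, look_for, cut_out, tip_of, nose_length gives the robot as it stands.
- The arm moves only by the tool step_arm, never from a script. Its argument "targets" is a list of rows, each a list of 3 entries, a list of its own where there are three numbers: the turn, a rotation vector about the tool's x, y, z in rad, then the shift along the tool's x, y, z in mm, then the finger opening in mm, from 0 to 85.4. In form: [[[ax, ay, az], [x, y, z], grip], ...]. A call has 1 to 5 rows; each row shifts and turns the commanded pose from where the row before left it, along the tool's axes as they then stand; what a row does not reach is not made up. A row lasts 1/12 s, in which the tool goes at most 41.7 mm and 7.16 degrees, less where a joint would pass 70% of its speed; a pose out of reach is approached as far as the arm can. A call with a gripper value outside its range is refused whole. The fingers move at their own pace and stop on an object; "grip_force" is the grip in N (left out, the last holds). Time passes only in rows, so rows that do not move let the fingers close. It gives the time, the measured TCP pose, the force, the opening and the grip force at its end, in the units of the state.
- read_state(): the state, without advancing time (a new reading comes with each control period).
- read_camera(name): name is "scene" or "top" or "wrist"; returns the picture (420x560x3 uint8, red, green, blue); there is no depth.
- calibration(name): a dict with "camera_matrix" (3x3 intrinsics, pixels), "R" (3x3) and "t" (3): a world point X has camera coordinates R X + t. Camera axes: x right, y down, z forward; pixel columns grow to the right and rows downward; lengths in m; the calibration is good to about 2 mm. A picture is of the moment at which its call begins: read the wrist's pose just before it. calibration takes no time and is no camera call; for the wrist camera it gives the pose at the moment of the call.
- finish_job(): hands the job in; it is judged then, once.
Trained networks look in the newest picture that a camera, given by its name, has taken for a name from the list of things; names that differ only in an ending like _2 or _b are one class to them, and where a whole thing is asked for, a point or a joint stands for the part that bears it (a point fixed in the world has none). Each returns a list of dicts, best first, with "score" (0 to 1); they miss things now and then, are a little off and sometimes report something else, mostly with a low value. They report only what shows in the picture. A call takes as long as a camera call.
- look_for(camera, query): "extent" ([left, top, right, bottom] in pixels, round what is visible of it).
- cut_out(camera, query): "region" (420x560 bool, what is visible of it) and "extent" ([left, top, right, bottom] in pixels, round what is visible of it).
- tip_of(camera, query): "at" ([row, column] in pixels: a listed point, or the origin of a listed thing).
The state is a dict: "time": time; "q": joint angles; "joint_vel": joint speeds; "joint_torque": joint torques, N m; "tool_pos": TCP position; "tcp_rot": TCP orientation; "wrist_force": force on the tool from outside, world axes, zero at the start; "torque": the same for the moment, N m; "width": opening from 0.0 (shut) to 1.0 (fully open); "grip_force": force on a finger pad.
Only numpy, scipy, OpenCV 4.12 (cv2) and the standard library are available. Lean on these libraries where they do the work, as an engineer would, in place of code of your own. Each camera call takes 0.05 s, during which the arm holds its last target. There are 200 camera calls.

## Task

The right-hand chute of the bead feeder has run empty and three brass beads wait behind the lowered left end of its seesaw gate (left as the robot sees it). Push the open wooden tray along the bench until it stands under the mouth of that left chute, then press down the raised right end of the gate so that it rocks over its pivot and stays over, and all three beads run down into the tray. Do not pick up or lift the tray, leave the beads to roll by themselves untouched, and do not disturb the weight, jar and hammer beside the feeder.

Things in the scene. Friction and masses are not known exactly. Their poses are not given: they have to be found in the camera images.
- feeder: Fixed feeder, 190 mm long, 150 wide: two chutes on a plywood stand. Origin: on the bench, under its middle; y left, z up, chutes run down to -x. Chute centres y +55 mm (left, with beads) and -55 (right, empty); mouths at x -100, floors there 50 mm up, sloping 0.16, walls 12 mm. Free below from the mouths to x -35 (45 mm high). Uprights at x -50 and -10, y 0, 30 mm wide, 135 high, carry the gate.
- mouth (a point): Middle of the lip of the left chute's mouth, on its floor: x -100, y +55, z 50 mm in the feeder's frame, same axes. Beads leave it towards -x at about 0.3 to 0.5 m/s and land about 25 to 50 mm beyond the lip.
- gate (a joint): Steel seesaw across both chutes, 252 mm long, hinged at its middle about the feeder's x axis at x -30, y 0, z 125 mm; a stop plate hangs into each chute. -0.28 rad: left end down, left chute closed (the start); +0.28: right end down, left chute open. A 30 mm iron block on its middle (top 163 mm up) makes it top-heavy: past level it falls over to its stop and stays. About 1 N at an end moves it.
- right_pad (a point): Middle of the upper face of the press pad (42 mm along the feeder's x, 36 along y, 10 thick) at the right end of the gate, 108 mm right of the axle. It moves with the gate: about 160 mm above the bench at -0.28 rad, 100 mm at +0.28 rad, free space below.
- tray: Loose open wooden tray, 150 mm (its x) by 110 mm (its y), 40 mm high, walls and floor 4 mm thick, 0.2 to 0.42 kg. Origin: centre of its underside; its axes are within 0.12 rad of the feeder's at the start. It starts before the right chute, its rear edge about below the mouths or slightly under them; its rim passes 5 mm under the chute floors.
- bead0_center (a point): Centre of one of three solid brass beads (balls 24 mm across, 60 g) waiting in a row in the left chute behind the gate.
- bead1_center (a point): Centre of one of three solid brass beads (balls 24 mm across, 60 g) waiting in a row in the left chute behind the gate.
- bead2_center (a point): Centre of one of three solid brass beads (balls 24 mm across, 60 g) waiting in a row in the left chute behind the gate.
- weight: Bystander: black iron block 50 x 50 x 45 mm with a ring on top (70 mm high in all), left of the feeder. Origin: centre of its underside.
- jar: Bystander: amber glass jar with a black cap, 52 mm across, 75 mm high, right of the feeder. Origin: centre of its underside.
- hammer: Bystander: small hammer lying flat, about 150 mm long with a wooden handle and a dark 40 mm wide head, 18 mm high, left of the front of the feeder. Origin: on its underside near its middle.

How it is judged:
By the outcome, as a careful person would: the job done as asked, in the order asked, and still so for the second after the job is handed in, with the robot touching nothing.
It also fails if it takes over 50 s, if anything falls off the work surface, if the arm or the gripper's body presses on something with over 40 N, if the wrist force passes 120 N, or if a joint passes its speed limit or range.

## Working session

There is one attempt and no reset: what is moved stays moved. The work goes in short steps, Python scripts to look and compute and a tool call to move; the robot and the scene stay as the last step left them, time stands still between calls to the robot, and variables do not carry over. Pictures are saved under pics/ and viewed, at most 10 in all, crops included, and the job is handed in when it is done.

Besides the shell and the picture viewer there is one more tool, called after "Call:" in YAML: its name, and indented under it one key for each argument. step_arm: Moves the arm, as the interface text tells. Its arguments: {"type":"object","properties":{"targets":{"type":"array","items":{"type":"array"}},"grip_force":{"type":"number"}},"required":["targets"]}

```bash
mkdir -p pics
cat > h.py <<'E'
import numpy as np,cv2
from workcell import *
def ray(cam,rc):
    c=calibration(cam);K=np.array(c["camera_matrix"]);R=np.array(c["R"]);t=np.array(c["t"])
    d=R.T@np.linalg.solve(K,[rc[1],rc[0],1.]);return -R.T@t,d
def atz(cam,rc,z):
    o,d=ray(cam,rc);return o+d*(z-o[2])/d[2]
def proj(cam,X):
    c=calibration(cam);p=np.array(c["camera_matrix"])@(np.array(c["R"])@np.array(X)+np.array(c["t"]));return p[:2]/p[2]
E
python3 - <<'E'
from h import *
np.set_printoptions(precision=3,suppress=True)
zs=dict(feeder=0,mouth=.05,right_pad=.16,tray=0,bead0_center=.075,weight=0,jar=0,hammer=0)
for cam in("top","scene"):
    im=read_camera(cam);cv2.imwrite(f"pics/{cam}0.png",im[:,:,::-1])
    for n,z in zs.items():
        for r in tip_of(cam,n)[:3]: print(cam,n,round(r["score"],2),np.round(r["at"]),atz(cam,r["at"],z))
s=read_state();print(s["time"],s["tool_pos"],s["tcp_rot"],nose_length if not callable(nose_length) else nose_length())
E
```

```text
top feeder 0.72 [216. 264.] [0.608 0.048 0.   ]
top mouth 0.9 [260. 229.] [0.518 0.118 0.05 ]
top right_pad 0.96 [233. 314.] [ 0.567 -0.043  0.16 ]
top tray 0.72 [301. 289.] [ 0.43  -0.003  0.   ]
top bead0_center 0.55 [218. 233.] [0.602 0.108 0.075]
top weight 0.91 [195. 169.] [0.657 0.246 0.   ]
top jar 0.94 [214. 362.] [ 0.609 -0.159  0.   ]
top hammer 0.57 [280. 150.] [0.479 0.286 0.   ]
scene feeder 0.87 [255. 288.] [0.61  0.049 0.   ]
scene mouth 0.76 [220. 343.] [0.523 0.123 0.05 ]
scene mouth 0.17 [158. 253.] [ 0.396 -0.142  0.05 ]
scene right_pad 0.7 [157. 253.] [ 0.561 -0.05   0.16 ]
scene tray 0.91 [203. 295.] [ 0.449 -0.01   0.   ]
scene bead0_center 0.62 [230. 322.] [0.6   0.109 0.075]
scene weight 0.85 [304. 383.] [0.649 0.247 0.   ]
scene jar 0.7 [223. 195.] [ 0.61  -0.161  0.   ]
scene hammer 0.79 [258. 429.] [0.495 0.29  0.   ]
scene hammer 0.46 [219. 340.] [0.457 0.098 0.   ]
0.9 [0.164 0.655 0.304] [-0.384 -3.118 -0.   ] 0.0726
```

View pics/top0.png

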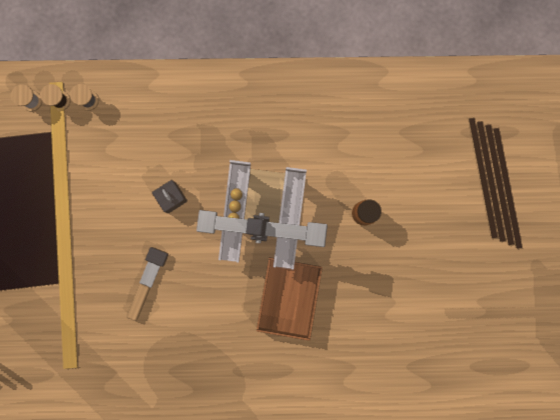

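View pics/scene0.png

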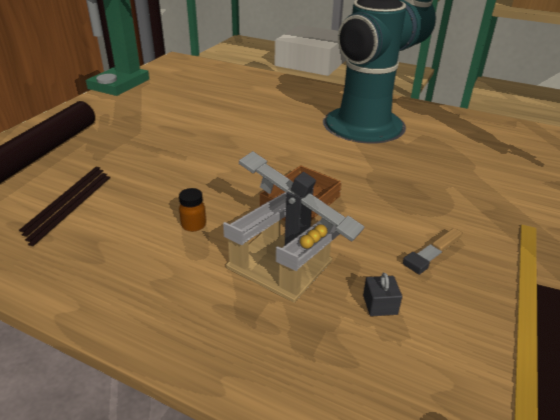

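The top view shows the feeder turned about -0.1 rad. The left mouth is at pixel row 260, column 229, and the right mouth at about (268, 284). The tray's rim runs from about (263, 270) to (336, 310), and the bystanders stand well clear. Next I'll fit poses.

```bash
cat >> h.py <<'E'
def traypose(cam="top"):
    m=cut_out(cam,"tray")[0]["region"].astype(np.uint8)
    c=max(cv2.findContours(m,0,1)[0],key=cv2.contourArea)[:,0]
    P=np.array([atz(cam,(v,u),.04)[:2] for u,v in c],np.float32)*1000
    return cv2.minAreaRect(P)
E
python3 - <<'E'
from h import *
np.set_printoptions(precision=4,suppress=True)
read_camera("top")
print("tray rim mm",traypose())
for p in [(260,229),(268,284),(264,234)]: pass
# chute corners by eye: top edges of walls; left back (162,240) right back (171,296) height ~ .05+.19*.16+.012
bl,br=atz("top",(162,240),.092),atz("top",(171,296),.092)
ml,mr=atz("top",(261,229.5),.056),atz("top",(268,284.5),.056)
print(bl,br,ml,mr)
for a,b in((bl,ml),(br,mr)): d=a-b;print(np.hypot(*d[:2]),np.arctan2(d[1],d[0]))
for a,b in((bl,br),(ml,mr)): d=a-b;print(np.hypot(*d[:2]),np.arctan2(-d[0],d[1]))
rp=tip_of("top","right_pad")[0]["at"]; print(atz("top",rp,.16))
ro,rd=ray("top",rp)
read_camera("scene"); rs=tip_of("scene","right_pad")[0]["at"]
so,sd=ray("scene",rs); A=np.c_[rd,-sd]; k=np.linalg.lstsq(A,so-ro,rcond=None)[0];print("pad tri",ro+k[0]*rd,so+k[1]*sd)
im=read_camera("top")[140:350,130:390]; cv2.imwrite("pics/crop.png",cv2.resize(im,None,fx=2.8,fy=2.8,interpolation=2)[:,:,::-1])
E
```

```text
tray rim mm ((439.03155517578125, -1.61407470703125), (110.30435180664062, 150.33651733398438), 78.87904357910156)
[0.7095 0.0917 0.092 ] [ 0.6901 -0.0173  0.092 ] [0.5164 0.117  0.056 ] [0.5005 0.0076 0.056 ]
0.1947600638077485 -0.1302302939803608
0.19119924450830722 -0.13067313824898463
0.11079519080571754 -0.17610932263597212
0.1106043867376648 -0.1439784152782647
[ 0.5613 -0.0508  0.16  ]
pad tri [ 0.5613 -0.0508  0.1608] [ 0.5619 -0.0521  0.1609]
```

View pics/crop.png

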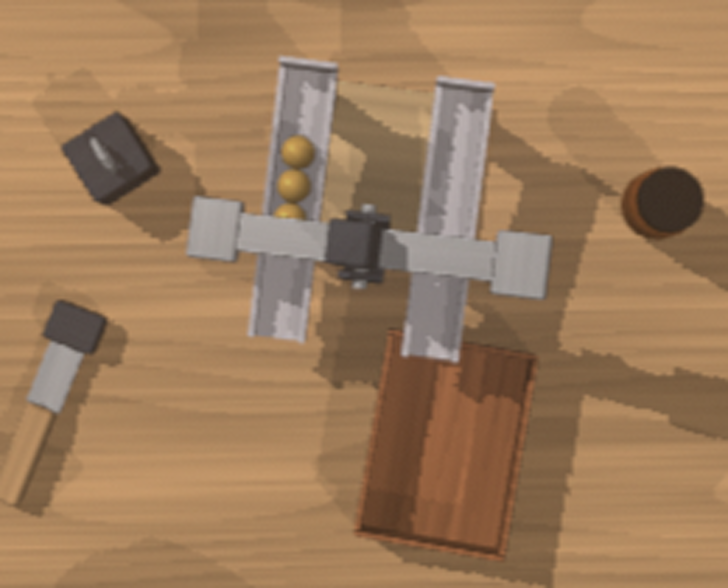

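Fit: feeder origin (607, 49) mm, yaw -0.145. The tray sits at feeder-frame (-159, -75), yaw -0.194. It already reaches about 15 mm under the mouths, so it needs roughly a 130 mm push along feeder +y. I'll push with the two open fingers flat on its right side.

Call:
step_arm:
  targets:
    - [[0,0,0.117],[0,0,0],60]
    - [[0,0,0.117],[0,0,0],60]
    - [[0,0,0.117],[0,0,0],60]
    - [[0,0,0.117],[0,0,0],60]
    - [[0,0,0.117],[0,0,0],60]

```text
time: 1.62
tool_pos: [0.1636, 0.6549, 0.3038]
tcp_rot: [1.275, 2.871, -0.0]
wrist_force: [-0.4, 0.4, 0.3]
width: 0.702
grip_force: 0.0
```

Call:
step_arm:
  targets:
    - [[0,0,0.117],[0,0,0],60]
    - [[0,0,0.117],[0,0,0],60]
    - [[0,0,0.117],[0,0,0],60]
    - [[0,0,0.117],[0,0,0],60]
    - [[0,0,0.117],[0,0,0],60]

```text
time: 2.03
tool_pos: [0.1636, 0.6549, 0.3039]
tcp_rot: [-2.049, -2.382, 0.0]
wrist_force: [0.6, 0.5, 0.7]
width: 0.701
grip_force: 0.0
```

Call:
step_arm:
  targets:
    - [[0,0,0.117],[0,0,0],60]
    - [[0,0,0.117],[0,0,0],60]
    - [[0,0,0.117],[0,0,0],60]
    - [[0,0,0],[0,0,0],60]

```text
time: 2.37
tool_pos: [0.1636, 0.6549, 0.3039]
tcp_rot: [-2.43, -1.991, 0.0]
wrist_force: [-0.6, 0.1, 0.2]
width: 0.702
grip_force: 0.0
```

Call:
step_arm:
  targets:
    - [[0,0,0],[-24,31,0],60]
    - [[0,0,0],[-24,31,0],60]
    - [[0,0,0],[-24,31,0],60]
    - [[0,0,0],[-24,31,0],60]

```text
time: 2.7
tool_pos: [0.2672, 0.5355, 0.3038]
tcp_rot: [2.422, 2.001, 0.0]
wrist_force: [0.4, 0.2, -0.3]
width: 0.704
grip_force: 0.0
```

Call:
step_arm:
  targets:
    - [[0,0,0],[-24,31,0],60]
    - [[0,0,0],[-24,31,0],60]
    - [[0,0,0],[-24,31,0],60]
    - [[0,0,0],[-24,31,0],60]
    - [[0,0,0],[-24,31,0],60]

```text
time: 3.12
tool_pos: [0.3964, 0.3873, 0.3042]
tcp_rot: [2.423, 1.999, 0.001]
wrist_force: [0.3, 0.6, 0.1]
width: 0.698
grip_force: 0.0
```

Call:
step_arm:
  targets:
    - [[0,0,0],[-24,31,0],60]
    - [[0,0,0],[-38,-4,0],60]
    - [[0,0,0],[-38,-4,0],60]
    - [[0,0,0],[-38,-4,0],60]
    - [[0,0,0],[-38,-4,0],60]

```text
time: 3.53
tool_pos: [0.3755, 0.2117, 0.3037]
tcp_rot: [2.423, 1.999, -0.0]
wrist_force: [0.3, -0.4, 0.1]
width: 0.703
grip_force: 0.0
```

Call:
step_arm:
  targets:
    - [[0,0,0],[-38,0,0],60]
    - [[0,0,0],[-38,0,0],60]
    - [[0,0,0],[-38,0,0],60]
    - [[0,0,0],[-38,0,0],60]
    - [[0,0,0],[0,0,0],60]

```text
time: 3.95
tool_pos: [0.3454, 0.0591, 0.3039]
tcp_rot: [2.428, 1.989, -0.003]
wrist_force: [0.8, 1.5, 1.3]
width: 0.7
grip_force: 0.0
```

Call:
step_arm:
  targets:
    - [[0,0,0],[0,35,0],60]
    - [[0,0,0],[0,35,0],60]
    - [[0,0,0],[-22,34,0],60]
    - [[0,0,0],[-35,0,0],60]
    - [[0,0,0],[-35,0,0],60]

```text
time: 4.37
tool_pos: [0.4323, -0.0471, 0.3037]
tcp_rot: [-2.422, -2.0, 0.001]
wrist_force: [0.4, -0.9, -0.5]
width: 0.705
grip_force: 0.0
```

Call:
step_arm:
  targets:
    - [[0,0,0],[-35,0,0],60]
    - [[0,0,0],[0,0,0],60]

```text
time: 4.53
tool_pos: [0.4235, -0.0849, 0.3039]
tcp_rot: [2.427, 1.991, -0.004]
wrist_force: [-0.4, 0.7, 0.9]
width: 0.703
grip_force: 0.0
```

Call:
step_arm:
  targets:
    - [[0,0,0],[-3,0,40],60]
    - [[0,0,0],[0,0,40],60]
    - [[0,0,0],[0,0,40],60]
    - [[0,0,0],[0,0,40],60]
    - [[0,0,0],[0,0,30],60]

```text
time: 4.95
tool_pos: [0.4223, -0.0824, 0.1112]
tcp_rot: [-2.423, -1.997, 0.001]
wrist_force: [-0.1, -0.4, -1.1]
width: 0.704
grip_force: 0.0
```

Call:
step_arm:
  targets:
    - [[0,0,0],[0,0,15],60]
    - [[0,0,0],[0,0,12],60]
    - [[0,0,0],[0,0,0],60]

```text
time: 5.2
tool_pos: [0.4214, -0.0821, 0.0841]
tcp_rot: [-2.421, -1.995, 0.005]
wrist_force: [-0.4, 0.6, 1.1]
width: 0.703
grip_force: 0.0
```

Run:
```python
from h import *
im=read_camera("scene");cv2.imwrite("pics/scene1.png",im[100:320,130:450,::-1].repeat(2,0).repeat(2,1))
s=read_state();print(s["time"],s["tool_pos"],s["tcp_rot"],s["wrist_force"])
```

```text
5.25 [ 0.42252872 -0.08249007  0.08564968] [-2.42250678 -1.9956804   0.00289113] [ 0.01443206 -0.0536284  -0.05059281]
```

View pics/scene1.png

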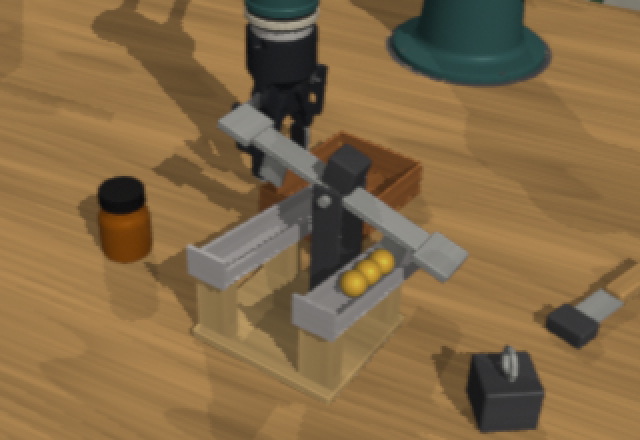

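The fingers stand free on the tray's right side, with the beads still behind the gate. I'll start pushing.

Call:
step_arm:
  targets:
    - [[0,0,0],[8,0,0],60]
    - [[0,0,0],[8,0,0],60]
    - [[0,0,0],[8,0,0],60]
    - [[0,0,0],[10,0,0],60]
    - [[0,0,-0.01],[10,0,0],60]

```text
time: 5.67
tool_pos: [0.4332, -0.0396, 0.0881]
tcp_rot: [2.414, 2.006, 0.002]
wrist_force: [0.2, -4.4, 3.4]
width: 0.701
grip_force: 1.8
```

Call:
step_arm:
  targets:
    - [[0,0,-0.01],[12,-0.5,0],60]
    - [[0,0,-0.01],[12,-0.5,0],60]
    - [[0,0,-0.01],[12,-0.5,0],60]
    - [[0,0,-0.01],[12,-0.5,0],60]
    - [[0,0,0],[10,0,0],60]

```text
time: 6.08
tool_pos: [0.4402, 0.0185, 0.0876]
tcp_rot: [2.374, 2.056, 0.001]
wrist_force: [-0.1, -4.0, 2.3]
width: 0.705
grip_force: 1.9
```

Call:
step_arm:
  targets:
    - [[0,0,0],[10,0,0],60]
    - [[0,0,0],[6,0,0],60]
    - [[0,0,0],[3,0,0],60]
    - [[0,0,0],[0,0,0],60]

```text
time: 6.42
tool_pos: [0.4423, 0.0369, 0.0868]
tcp_rot: [-2.375, -2.055, -0.001]
wrist_force: [-0.0, 0.3, 0.0]
width: 0.699
grip_force: 0.0
```

```bash
cat >> h.py <<'E'
def infeeder(p,yaw=-.145,o=(607.5,49.1)):
    c,s=np.cos(yaw),np.sin(yaw);return np.array([[c,s],[-s,c]])@(np.array(p)-o)
E
python3 - <<'E'
from h import *
im=read_camera("top");cv2.imwrite("pics/top1.png",cv2.resize(im[180:370,150:370],None,fx=3,fy=3)[:,:,::-1])
r=traypose();print(r,infeeder(r[0]))
s=read_state();print(s["tool_pos"],infeeder(s["tool_pos"][:2]*1000))
E
```

```text
((449.8837585449219, 102.438720703125), (110.339111328125, 150.27992248535156), 81.24360656738281) [-163.66924313   30.00462546]
[0.44194335 0.03637051 0.0865516 ] [-161.97997258  -36.51758435]
```

View pics/top1.png

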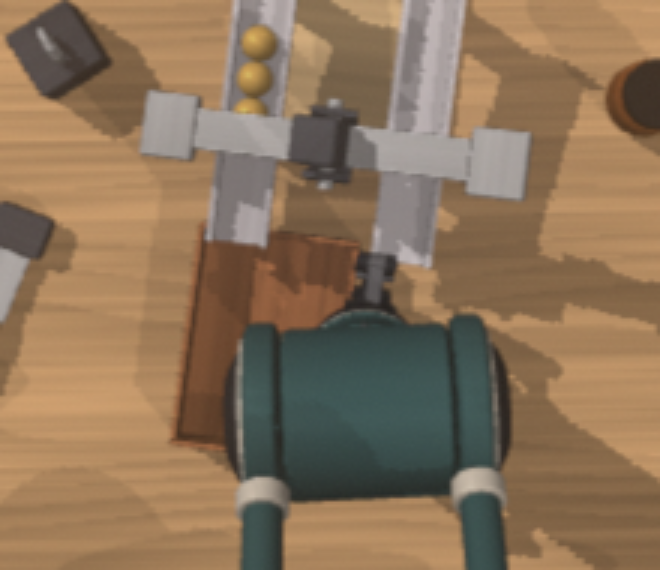

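The tray moved squarely (yaw -0.153) to feeder y +30, with its rear edge still under the mouth. 25 mm remain.

Call:
step_arm:
  targets:
    - [[0,0,0],[7,0,0],60]
    - [[0,0,0],[7,0,0],60]
    - [[0,0,0],[6,0,0],60]
    - [[0,0,0],[3,0,0],60]
    - [[0,0,0],[2,0,0],60]

```text
time: 6.93
tool_pos: [0.4458, 0.0613, 0.0867]
tcp_rot: [-2.376, -2.055, 0.001]
wrist_force: [-0.9, -1.8, -1.7]
width: 0.706
grip_force: 0.8
```

Call:
step_arm:
  targets:
    - [[0,0,0],[0,0,0],60]
    - [[0,0,0],[-15,0,0],60]
    - [[0,0,0],[-15,0,-10],60]
    - [[0,0,0],[0,0,-40],60]
    - [[0,0,0],[0,0,-40],60]

```text
time: 7.35
tool_pos: [0.4394, 0.0306, 0.1758]
tcp_rot: [-2.375, -2.05, 0.007]
wrist_force: [1.4, 1.1, 0.2]
width: 0.703
grip_force: 0.0
```

Call:
step_arm:
  targets:
    - [[0,0,0],[-20,0,-36],0]
    - [[0,0,0],[-35,0,-20],0]
    - [[0,0,0],[-35,0,0],0]
    - [[0,0,0],[-35,0,0],0]
    - [[0,0,0],[0,0,0],0]

```text
time: 7.77
tool_pos: [0.4235, -0.0971, 0.2344]
tcp_rot: [2.378, 2.046, 0.0]
wrist_force: [0.1, 0.3, 0.0]
width: 0.007
grip_force: 0.0
```

Run:
```python
from h import *
im=read_camera("top");cv2.imwrite("pics/top2.png",cv2.resize(im[180:370,150:370],None,fx=3,fy=3)[:,:,::-1])
r=traypose();print(r,infeeder(r[0]))
rp=tip_of("top","right_pad")[0]["at"];print(atz("top",rp,.16))
s=read_state();print(s["tool_pos"],s["tcp_rot"],nose_length if not callable(nose_length) else nose_length())
```

```text
((454.2224426269531, 125.4487533569336), (114.3716049194336, 153.471435546875), 82.1062240600586) [-162.70086514   53.40009567]
[ 0.56078109 -0.04845131  0.16      ]
[ 0.42342455 -0.09261555  0.23285018] [-2.37807284e+00 -2.05210904e+00 -1.08081514e-03] 0.0726
```

View pics/top2.png

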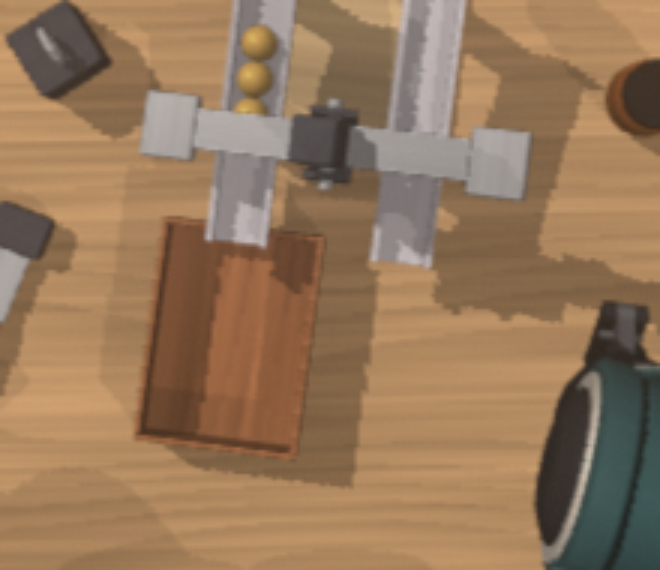

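The tray lies flat and square under the left mouth at feeder (-163, 53), with its rear edge about 12 mm under the lip and the mouth near its mid-width. Nothing else has moved. Next I'll go over the right pad at (561, -50) mm.

Call:
step_arm:
  targets:
    - [[0,0,0],[0,0,-40],0]
    - [[0,0,0],[16,33,0],0]
    - [[0,0,0],[16,33,0],0]
    - [[0,0,0],[16,33,0],0]
    - [[0,0,0],[15,32,0],0]

```text
time: 8.33
tool_pos: [0.5639, -0.0464, 0.273]
tcp_rot: [-2.374, -2.057, -0.002]
wrist_force: [-0.2, -0.5, 0.5]
width: 0.001
grip_force: 0.0
```

Call:
step_arm:
  targets:
    - [[0,0,0],[0,0,0],0]
    - [[0,0,0],[0,0,0],0]

```text
time: 8.5
tool_pos: [0.5634, -0.0466, 0.2716]
tcp_rot: [-2.371, -2.058, 0.002]
wrist_force: [-0.9, -1.0, -0.2]
width: -0.001
grip_force: 0.0
```

Call:
step_arm:
  targets:
    - [[0,0,0],[-6,0,15],0]
    - [[0,0,0],[0,0,12],0]
    - [[0,0,0],[0,0,8],0]
    - [[0,0,0],[0,0,8],0]
    - [[0,0,0],[0,0,8],0]

```text
time: 8.92
tool_pos: [0.5606, -0.0549, 0.2211]
tcp_rot: [-2.376, -2.054, 0.001]
wrist_force: [0.2, -0.7, 1.1]
width: -0.002
grip_force: 0.2
```

Call:
step_arm:
  targets:
    - [[0,0,0],[0,0,8],0]
    - [[0,0,0],[0,0,8],0]
    - [[0,0,0],[0,0,8],0]
    - [[0,0,0],[0,0,8],0]
    - [[0,0,0],[0,0,6],0]

```text
time: 9.33
tool_pos: [0.5611, -0.0551, 0.1828]
tcp_rot: [-2.376, -2.054, 0.001]
wrist_force: [0.4, 0.3, -0.2]
width: -0.001
grip_force: 0.0
```

Call:
step_arm:
  targets:
    - [[0,0,0],[0,0,0],0]
    - [[0,0,0],[0,0,-20],0]
    - [[0,0,0],[0,0,-40],0]
    - [[0,0,0],[0,0,-40],0]
    - [[0,0,0],[0,-20,-30],0]

```text
time: 9.75
tool_pos: [0.5445, -0.0528, 0.3176]
tcp_rot: [2.374, 2.052, 0.006]
wrist_force: [0.2, -0.0, 0.2]
width: -0.005
grip_force: 0.0
```

Call:
step_arm:
  targets:
    - [[0,0,0],[-30,0,0],0]
    - [[0,0,0],[-30,0,0],0]
    - [[0,0,0],[-30,0,0],0]
    - [[0,0,0],[-30,0,0],0]
    - [[0,0,0],[0,0,0],0]

```text
time: 10.17
tool_pos: [0.5237, -0.1752, 0.3146]
tcp_rot: [2.378, 2.049, -0.002]
wrist_force: [0.3, 0.4, -0.1]
width: 0.006
grip_force: 0.0
```

Run:
```python
from h import *
im=read_camera("top");cv2.imwrite("pics/top3.png",cv2.resize(im[140:370,130:390],None,fx=2.6,fy=2.6)[:,:,::-1])
r=traypose();print(r,infeeder(r[0]))
im=read_camera("scene");cv2.imwrite("pics/scene3.png",im[100:320,130:450,::-1].repeat(2,0).repeat(2,1))
```

```text
((452.9129638671875, 124.51722717285156), (112.79329681396484, 156.0619354248047), 80.72799682617188) [-163.86200362   52.28913524]
```

View pics/top3.png

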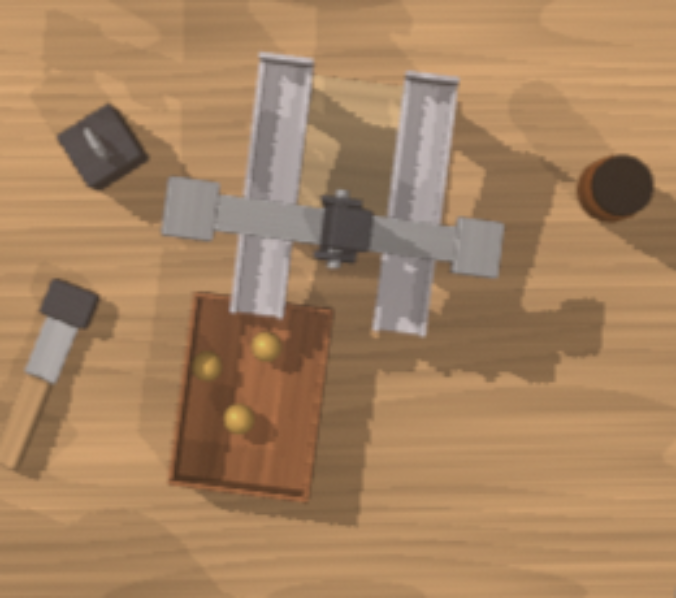

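View pics/scene3.png

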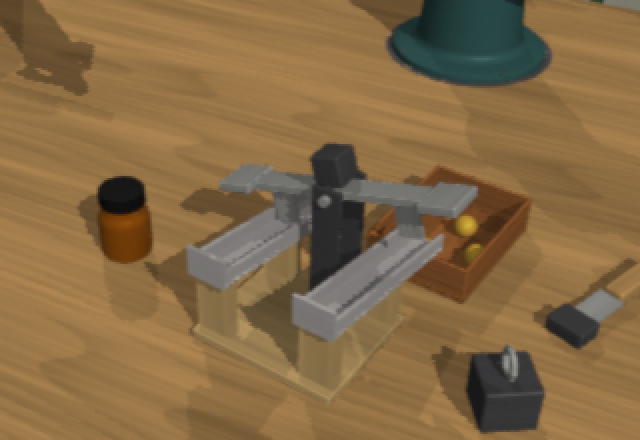

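The gate is over, with its right end down. All three beads are in the tray, at about (346,265), (366,207) and (418,238) in the crop, and the bystanders have not moved. I'll let the beads settle and then hand in.

Call:
step_arm:
  targets:
    - [[0,0,0],[0,0,0],0]
    - [[0,0,0],[0,0,0],0]
    - [[0,0,0],[0,0,0],0]
    - [[0,0,0],[0,0,0],0]
    - [[0,0,0],[0,0,0],0]

```text
time: 10.73
tool_pos: [0.5244, -0.1704, 0.3139]
tcp_rot: [-2.375, -2.056, -0.0]
wrist_force: [-0.1, -0.2, 0.1]
width: 0.002
grip_force: 0.0
```

Call:
step_arm:
  targets:
    - [[0,0,0],[0,0,0],0]
    - [[0,0,0],[0,0,0],0]
    - [[0,0,0],[0,0,0],0]
    - [[0,0,0],[0,0,0],0]
    - [[0,0,0],[0,0,0],0]

```text
time: 11.15
tool_pos: [0.5243, -0.171, 0.3139]
tcp_rot: [2.377, 2.055, -0.0]
wrist_force: [0.4, 0.1, 0.4]
width: 0.003
grip_force: 0.0
```

Call:
step_arm:
  targets:
    - [[0,0,0],[0,0,0],0]
    - [[0,0,0],[0,0,0],0]
    - [[0,0,0],[0,0,0],0]
    - [[0,0,0],[0,0,0],0]
    - [[0,0,0],[0,0,0],0]

```text
time: 11.57
tool_pos: [0.5243, -0.171, 0.3139]
tcp_rot: [2.377, 2.055, -0.0]
wrist_force: [0.4, 0.9, 0.7]
width: -0.004
grip_force: 0.0
```

Run:
```python
from h import *
read_camera("top")
r=traypose();print(infeeder(r[0]))
for b in tip_of("top","bead0_center"): print(b["score"],infeeder(atz("top",b["at"],.016)[:2]*1000))
print(finish_job())
```

```text
[-162.62192223   53.13637303]
0.51 [-193.8870921    58.58097057]
the job is handed in; nothing more can be done
None
```

I handed the job in at about 12 s: the tray was pushed under the left mouth, the gate was rocked over and stayed, and all three beads were in the tray, with the weight, jar and hammer not disturbed.

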